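# Seat the cover plate in the instrument drawer

### The arm

A 7-joint arm with a two-finger parallel gripper is mounted at the origin on the work surface. World frame = base frame: x ahead of the robot, y to its left, z up, the work surface at z = 0. Lengths are in m, angles in rad, forces in N, time in s.
With the tool pointing down it reaches from about 0.4 to 0.85 m from the base axis. Payload 4.5 kg.
Tool frame: the origin (TCP) lies at the very end of the fingers, on their centre line; the grasp point (between the pads) lies 19 mm behind it; z points along the fingers, y is the line along which they close (so a half turn about z gives the same grasp; the last joint's range is limited). The gripper opens to 88 mm and grips with 3 to 60 N. Pads are 18 mm wide; open, the fingers measure 123 mm over their backs; the gripper's body (75 mm by 187 mm) begins 45 mm behind the grasp point.
Start: joints at [0.034, 0.689, -0.195, 1.565, 0.157, 0.902, -0.215], TCP at [0.625, 0, 0.239] pointing down, gripper open.
Joint ranges: [-3.01, 3.01], [-0.46, 2.08], [-1.47, 1.51], [0.13, 2.56], [-1, 4.14], [0.04, 2.09], [-2.66, 2.66]. Speed limits (rad/s): [2.57, 2.57, 3.14, 3.14, 3.14, 3.14, 3.14].

### API

Orientations are given as a unit quaternion [x, y, z, w].
In Python, from plant import r gives the robot as it stands. The module is installed in compiled form; this text tells all that it offers.
- The arm moves only by the shell command python3 -m pendant 'ROWS' [FORCE]. ROWS is JSON, one flat list of numbers, 7 for each row, row after row: the opening, from 0 (shut) to 1 (fully open), then the shift along the tool's x, y, z scaled (see below), then the turn, a rotation vector about the tool's x, y, z scaled (see below). A call has 1 to 12 rows; each row is the pose to reach, as a shift and turn from the pose commanded when the call began, along the tool's axes at that moment; what a row does not reach only later rows make up. The controller multiplies each number of a shift by 0.15 m and each number of a turn by pi/2 rad. A row lasts 1/10 s, in which the tool goes at most 50 mm and 8.59 degrees, less where a joint would pass 70% of its speed; a pose out of reach is approached as far as the arm can. A call with a number of a shift or a turn outside -1 to 1 is refused whole. A call with a gripper value outside its range is refused whole. The fingers move at their own pace and stop on an object; FORCE is the grip in N (left out, the last holds). Time passes only in rows, so rows that repeat a pose let the fingers close. It gives the time, the measured TCP pose, the force, the opening and the grip force at its end, in the units of the state.
- r.get_state(): the state, without advancing time (a new reading comes with each control period).
- r.snapshot(name): name is "scene" or "side" or "wrist"; returns a dict with "img" (480x640x3 uint8, red, green, blue), "mtx" (3x3 intrinsics, pixels), "cam_to_world" (4x4, takes a point from camera to world coordinates). Camera axes: x right, y up, looking along -z (the intrinsics and any distortion apply to the point x, -y, -z); pixel columns grow to the right and rows downward; lengths in m; the calibration is good to about 2 mm. A picture is of the moment at which its call begins. There is no depth.
- r.finish_job(): hands the job in; it is judged then, once.
The state is a dict: "clock": time; "q": joint angles; "qd": joint speeds; "joint_torque": joint torques, N m; "tool_pos": TCP position; "eef_rot": TCP orientation; "contact_force": force on the tool from outside, world axes, zero at the start; "moment": the same for the moment, N m; "opening": opening from 0.0 (shut) to 1.0 (fully open); "finger_force": force on a finger pad.
Only numpy, scipy, OpenCV 4.12 (cv2) and the standard library are available. Lean on these libraries where they do the work, as an engineer would, in place of code of your own. Each camera call takes 0.05 s, during which the arm holds its last target. There are 200 camera calls.

### The job

The loose aluminium cover plate inside the instrument drawer is sitting proud on its stiff rests. Pull the drawer fully open by its handle, press the plate down firmly but gently until it sits level and fully home in its recess at both ends, then push the drawer fully shut. Leave everything else on the bench and on the unit where it is.

Things in the scene. Friction and masses are not known exactly. Their poses are not given: they have to be found in the camera images.
- cab: Low grey sheet-metal drawer unit, fixed, 220 mm deep (x) x 240 wide (y) x 95 high. Origin: centre of its underside. Its front faces its own -x (towards the robot); the one drawer slides out along its own -x. A ring and a bushing stand on its top.
- drawer (a joint): How far the drawer is out, m: 0 shut, 0.12 at its end stop. Sliding it takes about 6 N plus 10 N per m/s; it stays where it is left. The drawer moves with its front panel (12 mm thick, its outer face 122 mm in front of the unit's origin when shut, 13 to 83 mm above the bench).
- drawer_handle (a point): Middle of the drawer's handle: a round steel bar, 10 mm thick, parallel to the front panel, 130 mm long, carried by a post at each end. Bar axis 42 mm in front of the panel's outer face and 68 mm above the bench, so 37 mm of clear space between bar and panel, open above and below. Moves with the drawer; axes parallel to the unit's.
- cover: Loose flat aluminium cover plate in the drawer, 80 mm (x) x 140 (y) x 6 thick, about 0.18 kg, a dark round thumb mark 50 mm to either side of its middle. Origin: centre of its underside. It lies in the recess of a black insert right behind the front panel, 2 mm play all round, high on two hidden rests and usually tilted. Open from above when the drawer is out, under the unit's top when shut.
- cover_left (a point): Thumb mark on the plate's upper face at its own +y end, 50 mm from the middle. Below it a hidden rest bar holds the plate 4 to 9 mm above the recess floor. The rest sinks when pressed with about 7 N, stays where pushed and does not spring back; then the plate meets the hard floor. The plate should not be pressed with more than about 30 N, so come down slowly.
- cover_right (a point): The same thumb mark at the plate's -y end, with its own rest at its own height below it.
- cover_seat (a point): Centre of the recess floor in the drawer, 45 mm above the bench, 58 mm in front of the unit's origin when shut; moves with the drawer. The recess rim stands 17 mm above this floor. The cover is home when its origin is here and it is level.
- ball_center (a point): Bystander: centre of a 60 mm chrome ball lying in the steel catch cup at the foot of the chute, to the robot's right.
- ring: Bystander: gunmetal spacer ring, 70 mm across, 16 high, on top of the drawer unit. Origin: centre of underside.
- bushing: Bystander: white nylon flanged bushing, 68 mm across, 42 high, on top of the drawer unit. Origin: centre of underside.
- gauge: Bystander: steel dial gauge lying on its back, 60 mm dial, 22 high, about 150 long with stem. Origin: centre of its underside below the dial.
- vblock: Bystander: dark steel V-block, 90 x 60 x about 52 mm high. Origin: centre of underside.
- wrench: Bystander: steel wrench, 170 mm long, lying flat. Origin near its middle.
- case: Bystander: closed wooden case, 150 x 100 x 35 mm. Origin: centre of underside.

How it is judged:
By the outcome, as a careful person would: the job done as asked, in the order asked, and still so for the second after the job is handed in, with the robot touching nothing.
It also fails if it takes over 54 s, if anything falls off the work surface, if the arm or the gripper's body presses on something with over 40 N, if the wrist force passes 120 N, or if a joint passes its speed limit or range.

## Working session

There is one attempt and no reset: what is moved stays moved. The work goes in short steps, Python scripts to look and compute and a shell command to move; the robot and the scene stay as the last step left them, time stands still between calls to the robot, and variables do not carry over. Pictures are saved under pics/ and viewed, at most 10 in all, crops included, and the job is handed in when it is done.

```bash
mkdir -p pics
python3 - <<'E'
from plant import r
import cv2,numpy as np,json
s=r.get_state();print(s['clock'],s['tool_pos'],s['eef_rot'],s['contact_force'])
for n in ['scene','side']:
    d=r.snapshot(n);cv2.imwrite(f'pics/{n}0.png',d['img'][:,:,::-1])
    np.savez(f'{n}.npz',m=d['mtx'],T=d['cam_to_world']);print(n,d['mtx'].round(1).tolist(),d['cam_to_world'].round(3).tolist(),[k for k in d])
E
```

```text
0.0 [ 6.24360948e-01 -4.33595192e-05  2.37926362e-01] [ 7.07074173e-01  7.07138792e-01 -6.86857480e-04 -6.09016663e-04] [ 0.11785149 -0.16361438  0.78993145]
scene [[556.5, 0.0, 320.8], [0.0, 556.5, 243.3], [0.0, 0.0, 1.0]] [[0.162, -0.772, 0.615, 1.422], [0.987, 0.118, -0.112, -0.08], [0.014, 0.625, 0.781, 1.201], [0.0, 0.0, 0.0, 1.0]] ['img', 'mtx', 'cam_to_world']
side [[438.3, 0.0, 322.1], [0.0, 438.3, 243.3], [0.0, 0.0, 1.0]] [[-0.735, 0.327, -0.594, -0.331], [-0.677, -0.384, 0.628, 1.003], [-0.023, 0.864, 0.503, 0.831], [0.0, 0.0, 0.0, 1.0]] ['img', 'mtx', 'cam_to_world']
```

View pics/scene0.png

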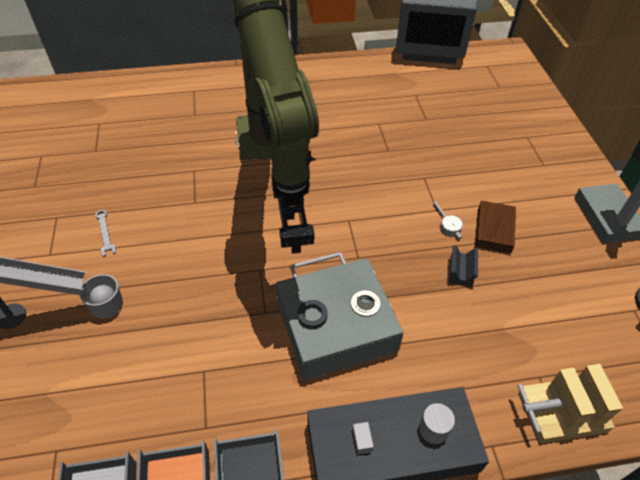

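View pics/side0.png

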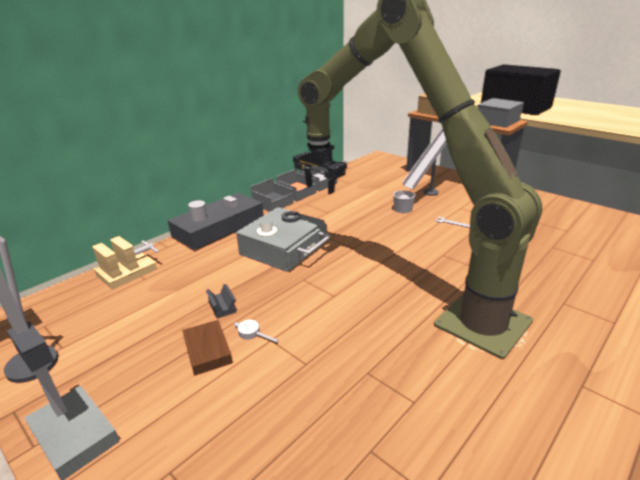

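The scene view shows the unit's top at about (278,283), (372,262), (400,320) and (300,362), with the handle bar running (292,267) to (343,257). The ring and bushing stand on top. Next I'll enlarge both views.

Run:
```python
import cv2
a=cv2.imread('pics/scene0.png')[235:385,260:420];cv2.imwrite('pics/c1.png',cv2.resize(a,None,fx=4,fy=4,interpolation=cv2.INTER_CUBIC))
a=cv2.imread('pics/side0.png')[195:285,225:345];cv2.imwrite('pics/c2.png',cv2.resize(a,None,fx=6,fy=6,interpolation=cv2.INTER_CUBIC))
```

```text
(no output)
```

View pics/c1.png

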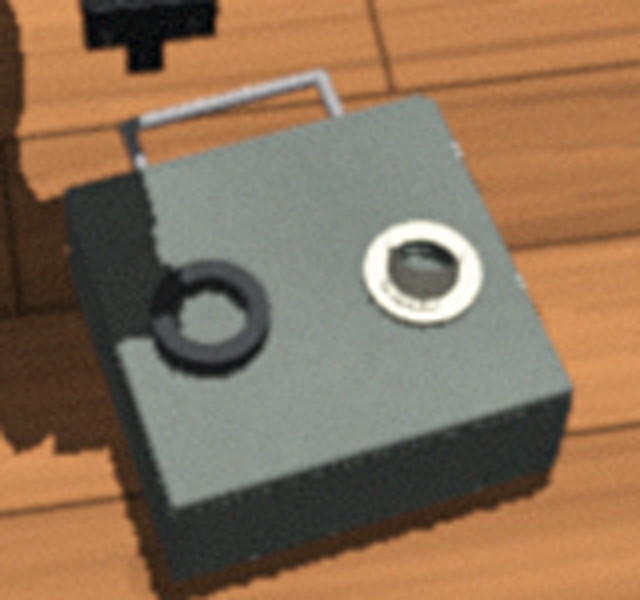

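View pics/c2.png

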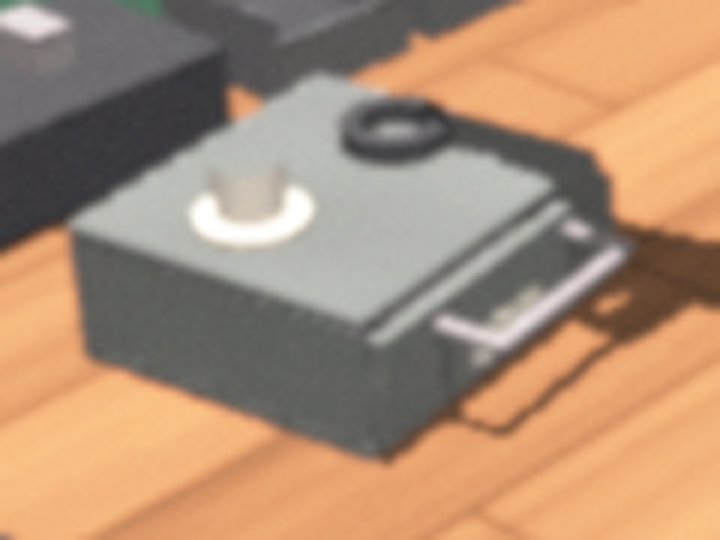

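Crop c1 (4x) shows the roof corners at (66,188), (428,95), (572,388) and (172,508), and the bar ends at (132,127) and (322,75). Crop c2 (6x) shows the corners at (365,325), (558,188), (72,222) and (320,72), and the bar ends at (500,343) and (625,248). I'll fit the unit's pose to these points.

```bash
cat > h.py <<'E'
import numpy as np
from scipy.optimize import least_squares
def proj(n,P):
    d=np.load(n+'.npz');T=d['T'];c=(np.asarray(P)-T[:3,3])@T[:3,:3]
    return np.c_[c[:,0]/-c[:,2],-c[:,1]/-c[:,2]]@d['m'][:2,:2].T+d['m'][:2,2]
def loc(x,y,a,L):
    L=np.asarray(L,float);R=np.array([[np.cos(a),-np.sin(a),0],[np.sin(a),np.cos(a),0],[0,0,1]])
    return L@R.T+[x,y,0]
E
python3 - <<'E'
from h import *
L=[[-.11,-.12,.095],[-.11,.12,.095],[.11,.12,.095],[.11,-.12,.095],[-.164,-.065,.068],[-.164,.065,.068]]
a=(np.array([[66,188],[428,95],[572,388],[172,508],[132,127],[322,75]])+.5)/4-.5+[260,235]
b=(np.array([[558,188],[365,325],[72,222],[320,72],[625,248],[500,343]])+.5)/6-.5+[225,195]
f=lambda p:np.r_[(proj('scene',loc(*p,L))-a).ravel(),(proj('side',loc(*p,L))-b).ravel()]
for g in (f,lambda p:f(p)[:12],lambda p:f(p)[12:]):
    s=least_squares(g,[.8,0,0],loss='soft_l1');print(s.x.round(4),np.degrees(s.x[2]).round(2));print(s.fun.round(1))
    print('handle',loc(*s.x,[[-.164,0,.068],[-.178,0,.051]]).round(4))
from plant import r
from scipy.spatial.transform import Rotation as R
print(R.from_quat(r.get_state()['eef_rot']).as_matrix().round(3))
E
```

```text
[0.7415 0.0863 0.1577] 9.04
[-0.8  0.2  1.5 -0.8  0.9 -0.3 -0.4 -0.5 -1.4 -0.7 -0.4 -0.2  6.5 -6.7
 -1.4 -1.  -1.7 -0.5 -0.6 -0.5 -0.4 -0.3 -0.6  0. ]
handle [[0.5795 0.0605 0.068 ]
 [0.5657 0.0583 0.051 ]]
[0.7425 0.0865 0.1553] 8.9
[-0.6  0.4  1.8 -0.4  1.1  0.2 -0.3 -0.2 -1.1 -0.5 -0.1  0.1]
handle [[0.5805 0.0612 0.068 ]
 [0.5666 0.059  0.051 ]]
[0.7369 0.0878 0.1624] 9.3
[ 7.1 -6.2 -0.6 -0.4 -1.3  0.2 -0.3 -0.   0.3  0.1  0.3  0.6]
handle [[0.575  0.0613 0.068 ]
 [0.5612 0.059  0.051 ]]
[[-0.     1.    -0.002]
 [ 1.     0.    -0.   ]
 [-0.    -0.002 -1.   ]]
```

The fit gives the unit at (0.741, 0.0865) with a yaw of 9°, and the handle at (0.579, 0.061). The one outlier is an occluded corner in the side view. Residuals elsewhere are about 1 px, and the reach is fine. I'll move above the bar, turned with the unit, and check with the wrist camera.

```bash
python3 -m pendant '[0.7,0.2,-0.15,0.2,0,0,-0.05, 0.5,0.407,-0.303,0.4,0,0,-0.1, 0.35,0.407,-0.303,0.5,0,0,-0.1, 0.35,0.407,-0.303,0.5,0,0,-0.1, 0.35,0.407,-0.303,0.5,0,0,-0.1, 0.35,0.407,-0.303,0.5,0,0,-0.1, 0.35,0.407,-0.303,0.5,0,0,-0.1]' 30
python3 - <<'E'
from plant import r
from h import *
import cv2
s=r.get_state();print(s['tool_pos'],s['eef_rot'],s['opening'])
d=r.snapshot('wrist');cv2.imwrite('pics/w1.png',d['img'][:,:,::-1]);np.savez('wrist.npz',m=d['mtx'],T=d['cam_to_world'])
print(d['cam_to_world'].round(3).tolist())
print(proj('wrist',loc(.7415,.0863,.157,[[-.164,-.065,.068],[-.164,.065,.068],[-.122,-.12,.083],[-.122,.12,.083],[-.11,.12,.095],[-.11,-.12,.095]])).round(1))
E
```

```text
clock: 0.8
tool_pos: [0.5807, 0.0602, 0.1647]
eef_rot: [0.65, 0.76, 0.001, 0.001]
contact_force: [0.4, -0.2, 0.1]
opening: 0.389
finger_force: 0.0
[0.58070786 0.06024791 0.16471157] [6.50109163e-01 7.59839896e-01 7.27450179e-04 9.38191124e-04] 0.38854338292544155
[[0.988, -0.149, -0.043, 0.569], [0.155, 0.953, 0.259, 0.127], [0.002, -0.262, 0.965, 0.311], [0.0, 0.0, 0.0, 1.0]]
[[317.1 328.4]
 [316.8 134. ]
 [378.  410.7]
 [395.8  26.8]
 [424.5  20.7]
 [398.9 423.2]]
```

View pics/w1.png

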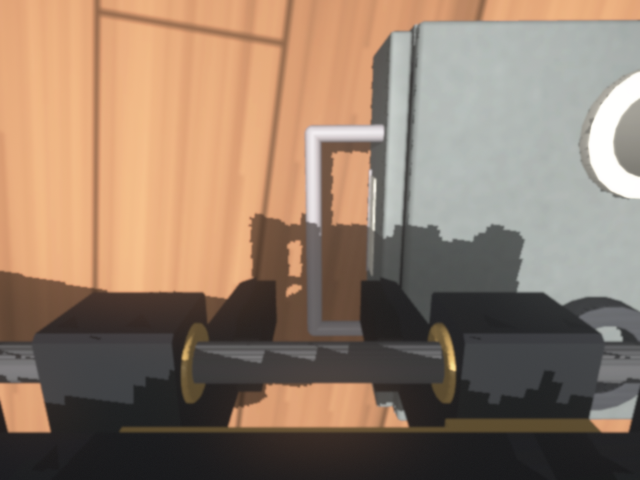

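The wrist view shows the bar at column ~314 (predicted 317), rows 130–330, and the roof corner at (416,22). The fit agrees to about 2 mm. The bar lies between the open fingers, so I'll shift 2 mm toward the robot and descend.

```bash
python3 -m pendant '[0.35,0,-0.015,0.15,0,0,0, 0.35,0,-0.015,0.35,0,0,0, 0.35,0,-0.015,0.5,0,0,0, 0.35,0,-0.015,0.62,0,0,0, 0.35,0,-0.015,0.73,0,0,0, 0.35,0,-0.015,0.73,0,0,0, 0.35,0,-0.015,0.73,0,0,0]'
python3 -m pendant '[0,0,0,0,0,0,0, 0,0,0,0,0,0,0, 0,0,0,0,0,0,0, 0,0,0,0,0,0,0, 0,0,0,0,0,0,0, 0,0,0,0,0,0,0]' 30
```

```text
clock: 1.55
tool_pos: [0.5778, 0.0606, 0.0547]
eef_rot: [0.65, 0.76, 0.0, 0.0]
contact_force: [-0.3, -0.2, 0.2]
opening: 0.348
finger_force: 0.0
clock: 2.15
tool_pos: [0.5781, 0.0608, 0.055]
eef_rot: [0.649, 0.76, 0.001, 0.001]
contact_force: [-0.2, 0.2, 6.0]
opening: 0.102
finger_force: 30.0
```

Gripped: the opening matches the 10 mm bar. Now I'll pull.

```bash
python3 -m pendant '[0,0,-0.05,0,0,0,0, 0,0,-0.13,0,0,0,0, 0,0,-0.21,0,0,0,0, 0,0,-0.29,0,0,0,0, 0,0,-0.37,0,0,0,0, 0,0,-0.45,0,0,0,0, 0,0,-0.53,0,0,0,0, 0,0,-0.61,0,0,0,0, 0,0,-0.68,0,0,0,0, 0,0,-0.74,0,0,0,0, 0,0,-0.78,0,0,0,0, 0,0,-0.8,0,0,0,0]'
python3 -m pendant '[0,0,-0.01,0,0,0,0, 0,0,-0.02,0,0,0,0, 0,0,-0.02,0,0,0,0]'
```

```text
clock: 3.35
tool_pos: [0.4627, 0.042, 0.055]
eef_rot: [0.65, 0.76, 0.003, 0.003]
contact_force: [6.2, -1.4, 3.7]
opening: 0.101
finger_force: 30.0
clock: 3.65
tool_pos: [0.4601, 0.0416, 0.055]
eef_rot: [0.65, 0.76, 0.003, 0.003]
contact_force: [6.6, -2.0, 3.8]
opening: 0.101
finger_force: 30.0
```

```bash
python3 -m pendant '[0,0,-0.01,0,0,0,0, 0,0,-0.015,0,0,0,0, 0,0,-0.02,0,0,0,0, 0,0,-0.02,0,0,0,0, 0,0,-0.02,0,0,0,0]'
```

```text
clock: 4.15
tool_pos: [0.4597, 0.0416, 0.055]
eef_rot: [0.65, 0.76, 0.005, 0.004]
contact_force: [9.5, -1.3, 1.0]
opening: 0.104
finger_force: 30.0
```

The end stop is reached, since the force rises without any travel. Release, rise, and look at the plate.

```bash
python3 -m pendant '[0.35,0,0.01,0,0,0,0, 0.35,0,0.01,0,0,0,0, 0.35,0,0.01,0,0,0,0, 0.35,0,0.01,0,0,0,0, 0.35,0,0.01,-0.15,0,0,0, 0.35,0,0.01,-0.4,0,0,0, 0.2,0,0.01,-0.65,0,0,0, 0,-0.15,0.3,-0.7,0,0,0, 0,-0.33,0.55,-0.7,0,0,0, 0,-0.33,0.7,-0.7,0,0,0, 0,-0.33,0.7,-0.7,0,0,0, 0,-0.33,0.7,-0.7,0,0,0]'
python3 - <<'E'
from plant import r
from h import *
import cv2
s=r.get_state();print(s['tool_pos'],s['eef_rot'],s['opening'],s['contact_force'])
d=r.snapshot('wrist');cv2.imwrite('pics/w2.png',d['img'][:,:,::-1]);np.savez('wrist.npz',m=d['mtx'],T=d['cam_to_world'])
for x,y,a in [(.7415,.0863,.157),(.7405,.0863,.161)]:
  print(loc(x,y,a,[[-.178,.05,.057],[-.178,-.05,.057]]).round(4))
  print(proj('wrist',loc(x,y,a,[[-.178,-.05,.057],[-.178,.05,.057],[-.284,-.065,.068],[-.284,.065,.068],[-.22,.072,.062],[-.136,.072,.062]])).round(1).tolist())
E
```

```text
clock: 5.35
tool_pos: [0.5627, 0.0089, 0.1586]
eef_rot: [0.649, 0.761, -0.001, -0.001]
contact_force: [-0.8, -0.4, -0.1]
opening: 0.006
finger_force: 0.0
[0.5626733  0.00886774 0.1585786 ] [ 0.64915952  0.76065104 -0.00085946 -0.00108544] 0.006411482582048141 [-0.80612311 -0.36678446 -0.1061068 ]
[[0.5579 0.1079 0.057 ]
 [0.5735 0.0091 0.057 ]]
[[335.7, 239.0], [337.9, 76.9], [171.6, 265.7], [149.0, 45.2], [264.8, 34.0], [413.0, 34.1]]
[[0.5568 0.1071 0.057 ]
 [0.5728 0.0084 0.057 ]]
[[334.5, 239.8], [335.9, 77.9], [170.7, 267.1], [147.0, 47.1], [262.6, 35.4], [410.7, 34.9]]
```

View pics/w2.png

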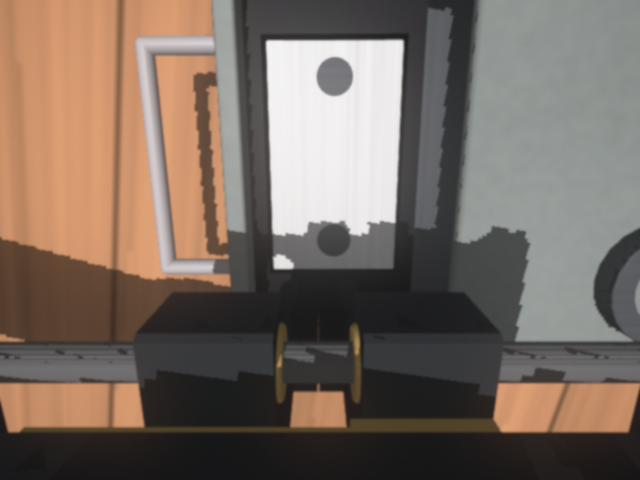

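The plate marks are at (333,240) and (335,76), within 2 px of prediction. I'll go over the right mark and descend to just above the plate.

```bash
python3 -m pendant '[0,-0.013,0.063,0.1,0,0,0, 0,-0.013,0.063,0.25,0,0,0, 0,-0.013,0.063,0.4,0,0,0, 0,-0.013,0.063,0.5,0,0,0, 0,-0.013,0.063,0.58,0,0,0, 0,-0.013,0.063,0.6,0,0,0, 0,-0.013,0.063,0.6,0,0,0, 0,-0.013,0.063,0.6,0,0,0]' 10
python3 -m pendant '[0,0,0,0.007,0,0,0, 0,0,0,0.014,0,0,0, 0,0,0,0.021,0,0,0, 0,0,0,0.028,0,0,0, 0,0,0,0.035,0,0,0, 0,0,0,0.042,0,0,0, 0,0,0,0.049,0,0,0, 0,0,0,0.05,0,0,0]'
```

```text
clock: 6.2
tool_pos: [0.5742, 0.0083, 0.0699]
eef_rot: [0.649, 0.76, 0.0, 0.0]
contact_force: [0.8, 0.7, 0.6]
opening: 0.006
finger_force: 0.0
clock: 7.0
tool_pos: [0.5739, 0.0081, 0.0616]
eef_rot: [0.649, 0.76, -0.0, -0.0]
contact_force: [0.3, 0.2, 0.1]
opening: 0.007
finger_force: 0.0
```

```bash
python3 -m pendant '[0,0,0,0.005,0,0,0, 0,0,0,0.01,0,0,0, 0,0,0,0.015,0,0,0, 0,0,0,0.02,0,0,0, 0,0,0,0.025,0,0,0, 0,0,0,0.03,0,0,0, 0,0,0,0.03,0,0,0]'
python3 -m pendant '[0,0,0,0.004,0,0,0, 0,0,0,0.008,0,0,0, 0,0,0,0.012,0,0,0, 0,0,0,0.016,0,0,0, 0,0,0,0.02,0,0,0, 0,0,0,0.02,0,0,0]'
```

```text
clock: 7.7
tool_pos: [0.5741, 0.008, 0.0577]
eef_rot: [0.649, 0.76, 0.0, 0.0]
contact_force: [-0.8, -0.5, 5.3]
opening: 0.007
finger_force: 2.5
clock: 8.3
tool_pos: [0.5741, 0.0078, 0.0548]
eef_rot: [0.65, 0.76, -0.0, 0.0]
contact_force: [-0.5, -0.5, 5.2]
opening: 0.004
finger_force: 3.0
```

```bash
python3 -m pendant '[0,0,0,0.004,0,0,0, 0,0,0,0.008,0,0,0, 0,0,0,0.012,0,0,0, 0,0,0,0.016,0,0,0, 0,0,0,0.016,0,0,0]'
python3 -m pendant '[0,0,0,0.003,0,0,0, 0,0,0,0.006,0,0,0, 0,0,0,0.006,0,0,0]'
```

```text
clock: 8.8
tool_pos: [0.5742, 0.0077, 0.0529]
eef_rot: [0.65, 0.76, -0.0, 0.001]
contact_force: [-2.3, -0.5, 9.4]
opening: 0.004
finger_force: 5.1
clock: 9.1
tool_pos: [0.5742, 0.0077, 0.0528]
eef_rot: [0.65, 0.76, 0.0, 0.001]
contact_force: [-3.6, -1.3, 16.3]
opening: 0.004
finger_force: 8.5
```

The right end is on the floor, with a sharp rise to 16 N. Now the left end.

```bash
python3 -m pendant '[0,0,0,-0.07,0,0,0, 0,0,0,-0.13,0,0,0, 0,0.15,0,-0.13,0,0,0, 0,0.35,0,-0.13,0,0,0, 0,0.55,0,-0.13,0,0,0, 0,0.667,0,-0.13,0,0,0, 0,0.667,0,-0.13,0,0,0, 0,0.667,0,-0.11,0,0,0, 0,0.667,0,-0.09,0,0,0, 0,0.667,0,-0.08,0,0,0, 0,0.667,0,-0.07,0,0,0, 0,0.667,0,-0.07,0,0,0]'
python3 -m pendant '[0,0,0,0.005,0,0,0, 0,0,0,0.01,0,0,0, 0,0,0,0.015,0,0,0, 0,0,0,0.02,0,0,0, 0,0,0,0.025,0,0,0, 0,0,0,0.03,0,0,0, 0,0,0,0.03,0,0,0]'
```

```text
clock: 10.3
tool_pos: [0.5583, 0.1061, 0.0612]
eef_rot: [0.65, 0.76, -0.0, -0.0]
contact_force: [0.3, -0.8, 0.9]
opening: 0.004
finger_force: 0.0
clock: 11.0
tool_pos: [0.5584, 0.107, 0.0572]
eef_rot: [0.649, 0.76, 0.0, 0.0]
contact_force: [-1.2, 0.1, 4.1]
opening: 0.005
finger_force: 2.3
```

```bash
python3 -m pendant '[0,0,0,0.004,0,0,0, 0,0,0,0.008,0,0,0, 0,0,0,0.012,0,0,0, 0,0,0,0.016,0,0,0, 0,0,0,0.02,0,0,0, 0,0,0,0.024,0,0,0, 0,0,0,0.024,0,0,0]'
python3 -m pendant '[0,0,0,0.003,0,0,0, 0,0,0,0.006,0,0,0, 0,0,0,0.009,0,0,0, 0,0,0,0.009,0,0,0]'
```

```text
clock: 11.7
tool_pos: [0.5584, 0.1072, 0.0536]
eef_rot: [0.649, 0.761, 0.0, -0.0]
contact_force: [-1.3, 1.0, 4.5]
opening: 0.002
finger_force: 2.3
clock: 12.1
tool_pos: [0.5583, 0.1073, 0.0522]
eef_rot: [0.649, 0.761, 0.0, -0.0]
contact_force: [-2.3, 1.7, 4.4]
opening: 0.008
finger_force: 2.6
```

```bash
python3 -m pendant '[0,0,0,0.003,0,0,0, 0,0,0,0.006,0,0,0, 0,0,0,0.006,0,0,0]'
python3 -m pendant '[0,0,0,0.003,0,0,0, 0,0,0,0.005,0,0,0, 0,0,0,0.005,0,0,0]'
```

```text
clock: 12.4
tool_pos: [0.5583, 0.1074, 0.0516]
eef_rot: [0.649, 0.761, 0.0, -0.0]
contact_force: [-2.1, 0.5, 8.3]
opening: 0.002
finger_force: 4.0
clock: 12.7
tool_pos: [0.5583, 0.1074, 0.0516]
eef_rot: [0.649, 0.761, 0.0, 0.0]
contact_force: [-3.4, 0.1, 14.3]
opening: 0.002
finger_force: 7.1
```

The left end is home at 0.0516. I'll re-press the right one, which was pressed while the plate was tilted.

```bash
python3 -m pendant '[0,0,0,-0.07,0,0,0, 0,0,0,-0.12,0,0,0, 0,-0.15,0,-0.12,0,0,0, 0,-0.35,0,-0.12,0,0,0, 0,-0.55,0,-0.12,0,0,0, 0,-0.667,0,-0.12,0,0,0, 0,-0.667,0,-0.12,0,0,0, 0,-0.667,0,-0.09,0,0,0, 0,-0.667,0,-0.06,0,0,0, 0,-0.667,0,-0.04,0,0,0, 0,-0.667,0,-0.03,0,0,0, 0,-0.667,0,-0.03,0,0,0]'
python3 -m pendant '[0,0,0,0.004,0,0,0, 0,0,0,0.008,0,0,0, 0,0,0,0.012,0,0,0, 0,0,0,0.016,0,0,0, 0,0,0,0.016,0,0,0]'
```

```text
clock: 13.9
tool_pos: [0.5738, 0.0088, 0.0545]
eef_rot: [0.649, 0.761, -0.0, -0.0]
contact_force: [0.9, 0.4, -0.8]
opening: 0.005
finger_force: 0.0
clock: 14.4
tool_pos: [0.574, 0.0081, 0.0525]
eef_rot: [0.649, 0.76, 0.0, 0.0]
contact_force: [0.3, -0.2, 1.2]
opening: 0.009
finger_force: 0.1
```

```bash
python3 -m pendant '[0,0,0,0.003,0,0,0, 0,0,0,0.006,0,0,0, 0,0,0,0.006,0,0,0]'
python3 -m pendant '[0,0,0,0.003,0,0,0, 0,0,0,0.006,0,0,0, 0,0,0,0.006,0,0,0]'
```

```text
clock: 14.7
tool_pos: [0.5741, 0.0081, 0.0519]
eef_rot: [0.649, 0.76, 0.0, 0.0]
contact_force: [-1.1, 0.2, 5.5]
opening: 0.007
finger_force: 2.4
clock: 15.0
tool_pos: [0.5741, 0.008, 0.0515]
eef_rot: [0.649, 0.76, 0.0, 0.0]
contact_force: [-2.5, -0.3, 9.5]
opening: 0.004
finger_force: 4.7
```

```bash
python3 -m pendant '[0,0,0,0.003,0,0,0, 0,0,0,0.006,0,0,0, 0,0,0,0.006,0,0,0]'
```

```text
clock: 15.3
tool_pos: [0.5741, 0.008, 0.0514]
eef_rot: [0.65, 0.76, 0.0, 0.0]
contact_force: [-4.1, 0.1, 16.9]
opening: 0.005
finger_force: 8.4
```

Both read 0.0515. One quick confirmation press on the left.

```bash
python3 -m pendant '[0,0,0,-0.07,0,0,0, 0,0,0,-0.12,0,0,0, 0,0.15,0,-0.12,0,0,0, 0,0.35,0,-0.12,0,0,0, 0,0.55,0,-0.12,0,0,0, 0,0.667,0,-0.12,0,0,0, 0,0.667,0,-0.12,0,0,0, 0,0.667,0,-0.09,0,0,0, 0,0.667,0,-0.06,0,0,0, 0,0.667,0,-0.04,0,0,0, 0,0.667,0,-0.03,0,0,0, 0,0.667,0,-0.03,0,0,0]'
python3 -m pendant '[0,0,0,0.004,0,0,0, 0,0,0,0.008,0,0,0, 0,0,0,0.011,0,0,0, 0,0,0,0.014,0,0,0, 0,0,0,0.017,0,0,0, 0,0,0,0.02,0,0,0, 0,0,0,0.02,0,0,0]'
```

```text
clock: 16.5
tool_pos: [0.5583, 0.1062, 0.0539]
eef_rot: [0.65, 0.76, -0.0, -0.0]
contact_force: [-0.0, -0.3, -0.5]
opening: -0.0
finger_force: 0.0
clock: 17.2
tool_pos: [0.5584, 0.107, 0.0515]
eef_rot: [0.649, 0.76, 0.0, 0.0]
contact_force: [-0.9, -0.5, 2.8]
opening: 0.005
finger_force: 1.9
```

```bash
python3 -m pendant '[0,0,0,0.003,0,0,0, 0,0,0,0.006,0,0,0, 0,0,0,0.006,0,0,0]'
```

```text
clock: 17.5
tool_pos: [0.5584, 0.107, 0.0514]
eef_rot: [0.649, 0.76, 0.0, 0.0]
contact_force: [-2.3, -0.1, 12.2]
opening: 0.002
finger_force: 5.8
```

Both ends are level and firm. Now back to the handle.

```bash
python3 -m pendant '[0,0,0,-0.2,0,0,0, 0,0,0,-0.5,0,0,0, 0.1,0,0,-0.6,0,0,0, 0.35,-0.16,-0.25,-0.6,0,0,0, 0.35,-0.325,-0.5,-0.6,0,0,0, 0.35,-0.325,-0.717,-0.6,0,0,0, 0.35,-0.325,-0.717,-0.6,0,0,0, 0.35,-0.325,-0.717,-0.6,0,0,0, 0.35,-0.325,-0.717,-0.6,0,0,0]' 30
```

```text
clock: 18.4
tool_pos: [0.4614, 0.0427, 0.1404]
eef_rot: [0.649, 0.761, 0.001, 0.001]
contact_force: [1.0, 0.8, -0.6]
opening: 0.353
finger_force: 0.0
```

Run:
```python
from plant import r
from h import *
import cv2
s=r.get_state();print(s['tool_pos'],s['eef_rot'],s['opening'],s['contact_force'])
d=r.snapshot('wrist');cv2.imwrite('pics/w3.png',d['img'][:,:,::-1])
```

```text
[0.46142253 0.04273623 0.14043691] [6.49250130e-01 7.60573868e-01 1.14905061e-03 5.82406823e-04] 0.3532121307255689 [ 0.98553436  0.81839813 -0.57634778]
```

View pics/w3.png

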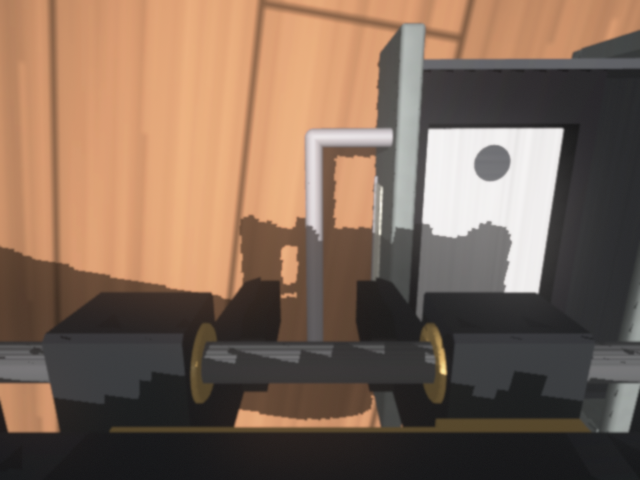

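The bar is at column 314, centred between the fingers (280 and 358), and the plate lies flat in its recess. Descend and grip.

```bash
python3 -m pendant '[0.35,0,-0.012,0.12,0,0,0, 0.35,0,-0.012,0.28,0,0,0, 0.35,0,-0.012,0.42,0,0,0, 0.35,0,-0.012,0.54,0,0,0, 0.35,0,-0.012,0.57,0,0,0, 0.35,0,-0.012,0.57,0,0,0, 0,0,-0.012,0.57,0,0,0, 0,0,-0.012,0.57,0,0,0, 0,0,-0.012,0.57,0,0,0, 0,0,-0.012,0.57,0,0,0, 0,0,-0.012,0.57,0,0,0]' 30
python3 -m pendant '[0,0,0.04,0,0,0,0, 0,0,0.1,0,0,0,0, 0,0,0.18,0,0,0,0, 0,0,0.26,0,0,0,0, 0,0,0.34,0,0,0,0, 0,0,0.42,0,0,0,0, 0,0,0.5,0,0,0,0, 0,0,0.58,0,0,0,0, 0,0,0.66,0,0,0,0, 0,0,0.72,0,0,0,0, 0,0,0.76,0,0,0,0, 0,0,0.78,0,0,0,0]'
```

```text
clock: 19.55
tool_pos: [0.4596, 0.0419, 0.0555]
eef_rot: [0.65, 0.76, 0.001, 0.001]
contact_force: [3.2, 0.2, 5.9]
opening: 0.106
finger_force: 30.0
clock: 20.75
tool_pos: [0.5708, 0.06, 0.0555]
eef_rot: [0.649, 0.761, -0.002, -0.002]
contact_force: [-6.7, 0.6, 13.1]
opening: 0.104
finger_force: 30.0
```

```bash
python3 -m pendant '[0,0,0.01,0,0,0,0, 0,0,0.02,0,0,0,0, 0,0,0.02,0,0,0,0, 0,0,0.02,0,0,0,0]'
```

```text
clock: 21.15
tool_pos: [0.5735, 0.0605, 0.0555]
eef_rot: [0.649, 0.761, -0.002, -0.002]
contact_force: [-5.6, 0.2, 12.1]
opening: 0.102
finger_force: 30.0
```

```bash
python3 -m pendant '[0,0,0.01,0,0,0,0, 0,0,0.02,0,0,0,0, 0,0,0.03,0,0,0,0, 0,0,0.03,0,0,0,0]'
```

```text
clock: 21.55
tool_pos: [0.5779, 0.0612, 0.0555]
eef_rot: [0.649, 0.761, -0.002, -0.002]
contact_force: [-4.7, 1.7, 12.8]
opening: 0.099
finger_force: 30.0
```

```bash
python3 -m pendant '[0,0,0.007,0,0,0,0, 0,0,0.014,0,0,0,0, 0,0,0.014,0,0,0,0]'
```

```text
clock: 21.85
tool_pos: [0.578, 0.0612, 0.0555]
eef_rot: [0.649, 0.761, -0.004, -0.003]
contact_force: [-9.2, 1.0, 16.5]
opening: 0.103
finger_force: 30.0
```

Shut stop reached. A touch more, then release and retreat up.

```bash
python3 -m pendant '[0,0,0.007,0,0,0,0, 0,0,0.01,0,0,0,0, 0,0,0.01,0,0,0,0]'
python3 -m pendant '[0.35,0,-0.015,0,0,0,0, 0.35,0,-0.015,0,0,0,0, 0.35,0,-0.015,0,0,0,0, 0.35,0,-0.015,0,0,0,0, 0.35,0,-0.015,-0.15,0,0,0, 0.35,0,-0.015,-0.4,0,0,0, 0.35,0,-0.015,-0.65,0,0,0, 0.35,0,-0.1,-0.7,0,0,0, 0.35,0,-0.1,-0.7,0,0,0, 0.35,0,-0.1,-0.7,0,0,0]'
python3 - <<'E'
from plant import r
import cv2,numpy as np
a=r.snapshot('wrist')['img'];b=r.snapshot('side')['img'][195:285,225:345]
c=np.vstack([cv2.resize(a,(480,360)),cv2.resize(b,(480,240))[:240]]);cv2.imwrite('pics/f.png',c[:600,:,::-1])
E
```

```text
clock: 22.15
tool_pos: [0.5779, 0.0612, 0.0555]
eef_rot: [0.649, 0.761, -0.005, -0.004]
contact_force: [-12.2, -0.2, 19.2]
opening: 0.101
finger_force: 30.0
clock: 23.15
tool_pos: [0.5696, 0.0592, 0.1594]
eef_rot: [0.649, 0.76, -0.0, -0.0]
contact_force: [0.3, 0.4, -0.6]
opening: 0.35
finger_force: 0.0
```

View pics/f.png

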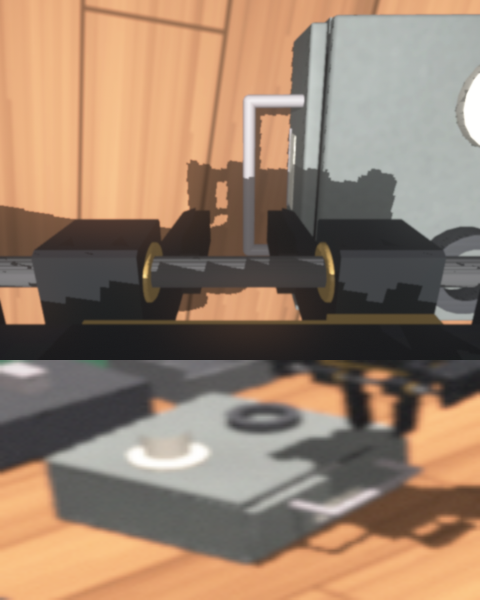

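The drawer is shut: the panel is flush to the roof edge at about (330,20). The ring and bushing are in place and the gripper is clear. Handing in.

```bash
python3 -c "
from plant import r
print(r.finish_job())"
```

```text
the job is handed in; nothing more can be done
None
```

I opened the drawer to its stop, pressed the plate down at both ends (same height to about 0.1 mm, about 17 N at most in the readings), pushed the drawer shut to its stop, and handed the job in at about 23 s, touching nothing else; no verdict came back.

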